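# Hold the quarantine cage open

### The arm

A 6-joint arm with a two-finger parallel gripper is mounted at the origin on a cart in front of the work surface, level with it; the furniture and walls round the work are solid. World frame = base frame: x ahead of the robot, y to its left, z up, the work surface at z = 0. Lengths are in m, angles in rad, forces in N, time in s.
With the tool pointing down it reaches from about 0.225 to 0.875 m from the base axis. Payload 3.4 kg.
Tool frame: the origin (TCP) lies at the very end of the fingers, on their centre line; the grasp point (between the pads) lies 19 mm behind it; z points along the fingers, y is the line along which they close (so a half turn about z gives the same grasp; the last joint's range is limited). The gripper opens to 85 mm and grips with 20 to 120 N. Pads are 22 mm wide; open, the fingers measure 114 mm over their backs; the gripper's body (76 mm by 85 mm) begins 54 mm behind the grasp point. The pads swing forward as they close: fully open they stand 13 mm farther back than shut.
Start: joints at [1.179, 0.276, 1.505, -0, 1.361, -0.121], TCP at [0.154, 0.554, 0.231] pointing down, gripper open.
Joint ranges: [-2.89, 2.89], [-0.75, 2.08], [0.22, 2.7], [-1.18, 4.32], [0.11, 2.71], [-2.7, 2.7]. Speed limits (rad/s): [2.57, 2.57, 3.14, 3.14, 3.14, 3.14].

### API

Orientations are given as a unit quaternion [w, x, y, z].
In Python, from rig import manip gives the robot as it stands. The module is installed in compiled form; this text tells all that it offers.
- The arm moves only by the tool play_rows, never from a script. Its argument "motion" is a list of rows, each a list of 5 numbers: the shift along the tool's x, y, z in units of 40 mm (1.0 is 40 mm), then the turn about the tool's z in units of 10 degrees (1.0 is 10 degrees), then the finger opening in mm, from 0 to 85.4. A call has 1 to 5 rows; each row is the pose to reach, as a shift and turn from the pose commanded when the call began, along the tool's axes at that moment; what a row does not reach only later rows make up. A row lasts 1/8 s, in which the tool goes at most 62.5 mm and 10.7 degrees, less where a joint would pass 70% of its speed; a pose out of reach is approached as far as the arm can. A call with a gripper value outside its range is refused whole. The fingers move at their own pace and stop on an object; "newtons" is the grip in N (left out, the last holds). Time passes only in rows, so rows that repeat a pose let the fingers close. It gives the time, the measured TCP pose, the force, the opening and the grip force at its end, in the units of the state.
- manip.get_state(): the state, without advancing time (a new reading comes with each control period).
- manip.get_image(name): name is "scene" or "top" or "wrist"; returns a dict with "img" (420x560x3 uint8, red, green, blue), "range_z" (420x560 float32, m along the optical axis (not along the pixel's ray), 0 where there is no reading), "fx", "fy", "cx", "cy" (pixels), "R" (3x3) and "t" (3): a world point X has camera coordinates R X + t. Camera axes: x right, y down, z forward; pixel columns grow to the right and rows downward; lengths in m; the calibration is good to about 2 mm. A picture is of the moment at which its call begins.
- manip.sign_off(): hands the job in; it is judged then, once.
The state is a dict: "clock": time; "qpos": joint angles; "qd": joint speeds; "effort": joint torques, N m; "position": TCP position; "ee_rot": TCP orientation; "contact_force": force on the tool from outside, world axes, zero at the start; "moment": the same for the moment, N m; "width": finger opening in m; "gripper_force": force on a finger pad.
Only numpy, scipy, OpenCV 4.12 (cv2) and the standard library are available. Lean on these libraries where they do the work, as an engineer would, in place of code of your own. Each camera call takes 0.05 s, during which the arm holds its last target. There are 200 camera calls.

### The job

Open the red mesh quarantine cage for a colleague who will take out the rejected parts: squeeze the two yellow tabs together so that the safety bolt is drawn fully back and stays there, then squeeze the orange trigger to the black bar of the gate's handle and swing the gate out towards you and to the left, past the click of its stay, until it stands wide open at about a right angle. A closer pulls the gate back, so finish while you are still holding it there. Do not shove the things on the desk about.

Things in the scene. Friction and masses are not known exactly. Their poses are not given: they have to be found in the camera images.
- cage: Red steel mesh cage, 180 mm deep (x), 300 wide (y), 150 high, fixed. Origin: centre of its underside; -x is its front (towards the robot), +y its left, z up. Gate: left two thirds of the front. Two pairs of upright bars stand 50 mm in front of it (x = -140 mm), tops at z = 150 mm, free above and in front, 30 mm free behind; squeeze each pair along the cage's y, fingers pointing down.
- tab (a point): Moving yellow tab of the safety bolt, an upright bar 16 (x) by 10 (y) mm, z 67 to 150 mm; point at its centre at z = 125 mm. Bolt home: x = -140, y = -88 mm of the cage. It slides along the cage's -y, towards the fixed lug.
- lug (a point): Fixed yellow finger lug of the safety bolt, upright, 16 (x) by 10 (y) mm, z 78 to 150 mm; point at its centre at z = 125 mm, at x = -140, y = -124 mm of the cage. Over their outsides the two yellow bars measure 46 mm with the bolt home and 24 mm with it fully drawn.
- bolt (a joint): Safety bolt: 0 = home, its rod 15 mm over the gate's edge; 0.022 m = fully drawn (stop). It starts at 0 to 0.004, moves against 3 N of friction and stays where it is left. The gate is free of it beyond about 0.016.
- grip_bar (a point): Fixed black bar of the gate's handle, 14 (x) by 12 (y) mm, z 75 to 150 mm; point at its centre at z = 125 mm. Gate shut: x = -140, y = +19 mm of the cage. Seen from above it is 121 mm along the gate from the hinge axis and 43 mm in front of the gate's middle plane; it turns with the gate.
- trigger_bar (a point): Moving orange trigger bar of the handle, 14 (x) by 10 (y) mm, z 75 to 150 mm; point at its centre at z = 125 mm. Gate shut: x = -140, y = -15 mm of the cage; it moves towards the black bar. Over their outsides the two bars measure 45 mm free and 33 mm fully squeezed, the pair's middle then being at y = +8.5 mm of the cage (gate shut).
- trigger (a joint): Handle trigger: 0 = free, 0.012 m = fully squeezed (stop), against a spring of 6 N rising to 11 N; it springs back when let go. Its spring catch keeps the gate shut and lets it go beyond about 0.009; keep it squeezed until the gate is 0.1 rad open, from there it no longer matters.
- hinge (a point): Point on the gate's upright hinge axis at z = 125 mm, at x = -97, y = +140 mm of the cage (its front left corner).
- gate (a joint): Gate, 200 mm wide, 146 high, 10 thick: 0 = shut, grows as it swings out to the front and left (clockwise seen from above), stop at 1.68 rad. A sprung plunger clicks over the stay's rib from 0.78 to 1.12 rad (about 5 N at the handle). A damped closer pulls it back throughout, 1 N at the handle when shut, 2.5 N when wide; let go when wide, it swings back to rest on the rib at about 1.1 rad.
- notebook: Notebook, 210 x 152 x 14 mm, on the desk to the left. Origin: centre of its underside.
- calculator: Pocket calculator, 125 x 75 x 19 mm, on the desk to the left. Origin: centre of its underside.
- squeeze_bottle: White squeeze bottle with a red spout, 58 x 80 mm, 163 mm high, on the desk to the left. Origin: centre of its underside.
- v_block: Ground steel V block, 45 x 50 x 36 mm, on the desk to the right. Origin: centre of its underside.
- gauge_box: Small red and white striped cardboard box, 34 x 85 x 34 mm, on the desk to the right. Origin: centre of its underside.
- tape_roll: Roll of black tape, 58 x 56 x 19 mm, on the desk to the right. Origin: centre of its underside.

How it is judged:
On the way, in this order (a step that is already met when the one before it is completed fails the run):
1. the safety bolt is drawn back while the gate is still shut (value of joint bolt above 0.018 m and value of joint gate below 0.05 rad), for 0.2 s.
2. the handle's trigger is squeezed with the gate still at the catch (value of joint trigger above 0.009 m and value of joint gate below 0.1 rad and value of joint bolt above 0.016 m), for 0.05 s.
3. the gate has swung out past the click of its stay (value of joint gate above 1.2 rad and value of joint bolt above 0.016 m), for 0.1 s.
At the end, for the whole second after the job is handed in: The gate stands still, open more than 1.38 rad (79 degrees), held by the fingers (over 0.8 N on the gate or its handle); the bolt is still drawn over 16 mm; the things on the desk are within 30 mm of where they stood (value of joint gate above 1.38 rad and velocity of joint gate between -0.15 and 0.15 rad/s and contact force between the fingers and gate above 0.8 N and value of joint bolt above 0.016 m and distance of each of notebook, calculator, squeeze_bottle, v_block, gauge_box, tape_roll from where it was at the start of the episode below 0.03 m); the arm keeps its last pose, push and grip.
It fails at once if something on the desk is shoved by more than 30 mm or tipped (distance of any of notebook, calculator, squeeze_bottle, v_block, gauge_box, tape_roll from where it was at the start of the episode above 0.03 m or angle between any of notebook, calculator, squeeze_bottle, v_block, gauge_box, tape_roll's own z axis and vertical above 0.5 rad).
It also fails if it takes over 45 s, if anything falls off the work surface, if the arm or the gripper's body presses on something with over 40 N, if the wrist force passes 120 N, or if a joint passes its speed limit or range.

## Working session

There is one attempt and no reset: what is moved stays moved. The work goes in short steps, Python scripts to look and compute and a tool call to move; the robot and the scene stay as the last step left them, time stands still between calls to the robot, and variables do not carry over. Pictures are saved under pics/ and viewed, at most 10 in all, crops included, and the job is handed in when it is done.

Besides the shell and the picture viewer there is one more tool, called as a command line: name --pt "numbers of a row" for each row, then --argument value for the rest. play_rows: Moves the arm, as the interface text tells. Its arguments: {"type":"object","properties":{"motion":{"type":"array","items":{"type":"array","items":{"type":"number"}}},"newtons":{"type":"number"}},"required":["motion"]}

```bash
mkdir -p pics; cat > h.py <<'E'
import numpy as np, cv2
from rig import manip
def snap(n,f):
    d=manip.get_image(n); cv2.imwrite(f'pics/{f}.png',d['img'][:,:,::-1]); np.savez(f'pics/{f}.npz',**d); return d
def load(f): return dict(np.load(f'pics/{f}.npz'))
def w(d,u,v,z=None):
    "pixel -> world by range, or by plane height z"
    r=np.array([(u-d['cx'])/d['fx'],(v-d['cy'])/d['fy'],1.]); R,t=d['R'],d['t']
    if z is None:
        p=d['range_z'][int(v)-1:int(v)+2,int(u)-1:int(u)+2]; return R.T@(r*np.median(p)-t)
    c=-R.T@t; q=R.T@r; return c+q*(z-c[2])/q[2]
E
python3 - <<'E'
from h import *
a=snap('scene','s0');b=snap('top','t0')
cv2.imwrite('pics/st.png',cv2.resize(np.hstack([a['img'],b['img']])[:,:,::-1],(800,300)))
s=manip.get_state();print(s)
E
```

```text
{'clock': 0.1, 'qpos': array([ 1.17902224e+00,  2.76534018e-01,  1.50600044e+00,  8.46470844e-07,
        1.36069660e+00, -1.21024321e-01]), 'qd': array([ 1.87034867e-05, -1.48929886e-03, -2.70709415e-03,  6.76307083e-05,
        8.54534882e-04,  4.74420585e-05]), 'effort': array([ 2.59403401e-03, -4.17701411e+01, -2.46407157e+01, -7.71926352e-05,
        5.72203891e-03,  2.06810466e-05]), 'position': array([0.15362529, 0.55361447, 0.23052735]), 'ee_rot': array([-2.08148983e-04,  1.34961815e-01,  9.90850462e-01, -7.92315898e-04]), 'contact_force': array([-0.21562779,  0.40967784, -0.10028791]), 'moment': array([-0.00213011, -0.03108411,  0.04864298]), 'gripper_force': 0.0, 'width': 0.08543249663463201}
```

View pics/t0.png

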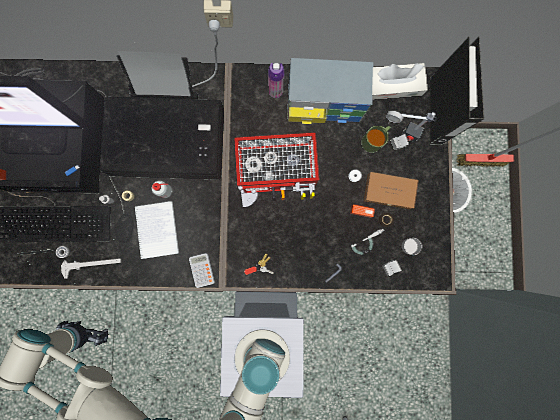

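View pics/s0.png

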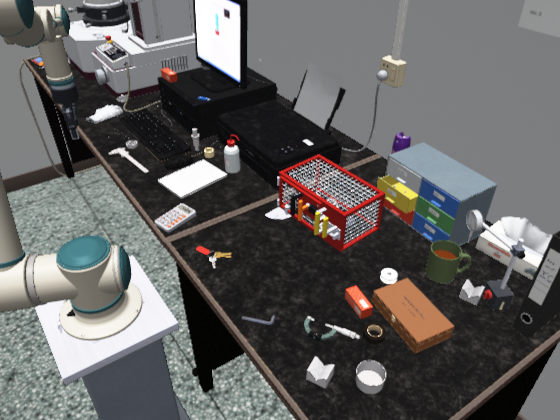

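The top view shows the cage at pixels (235-318, 133-190), with its bars along row ~193. The scene view shows the yellow tabs near (320,222) and the handle near (300,210). Next, enlarged crops.

```bash
python3 - <<'E'
from h import *
a=load('s0')['img'];b=load('t0')['img']
A=cv2.resize(a[150:250,265:390],(800,640),interpolation=cv2.INTER_CUBIC)[:600]
B=cv2.resize(b[125:215,225:345],(800,600),interpolation=cv2.INTER_CUBIC)
cv2.imwrite('pics/ac.png',A[:,:,::-1]);cv2.imwrite('pics/bc.png',B[:,:,::-1])
d=load('t0');print(d['fx'],d['R'],d['t'])
for p in [(157,230),(201,270),(160,188),(393,267),(363,211),(354,175)]: print(p,w(d,*p,z=0.02))
E
```

```text
384.23740836734174 [[ 0.01770233 -0.99981979  0.00685639]
 [-0.99574437 -0.01824964 -0.09033325]
 [ 0.0904421  -0.00522811 -0.99588799]] [-0.05028107  0.56548476  1.49397677]
(157, 230) [0.48485593 0.42289422 0.02      ]
(201, 270) [0.33164794 0.24410403 0.02      ]
(160, 188) [0.6522502  0.41854963 0.02      ]
(393, 267) [ 0.35632796 -0.50841746  0.02      ]
(363, 211) [ 0.57505898 -0.39111494  0.02      ]
(354, 175) [ 0.71941478 -0.35541527  0.02      ]
```

View pics/bc.png

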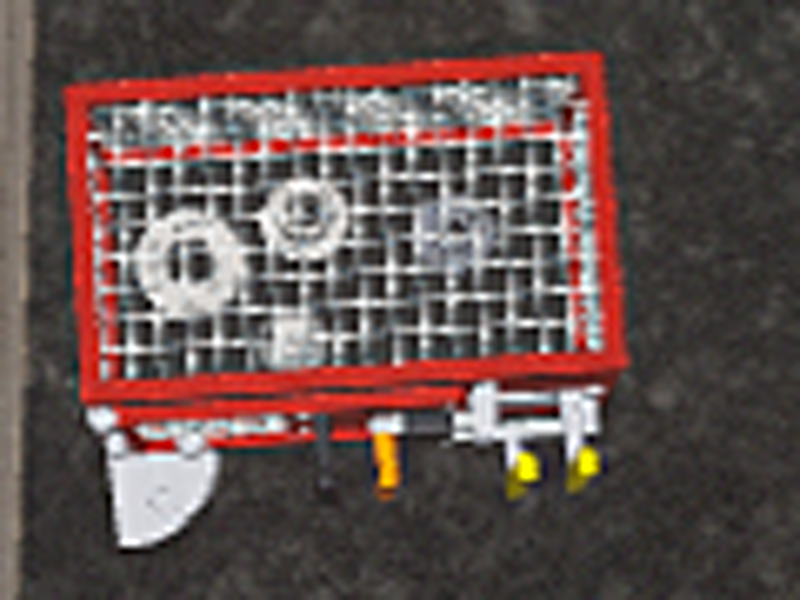

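View pics/ac.png

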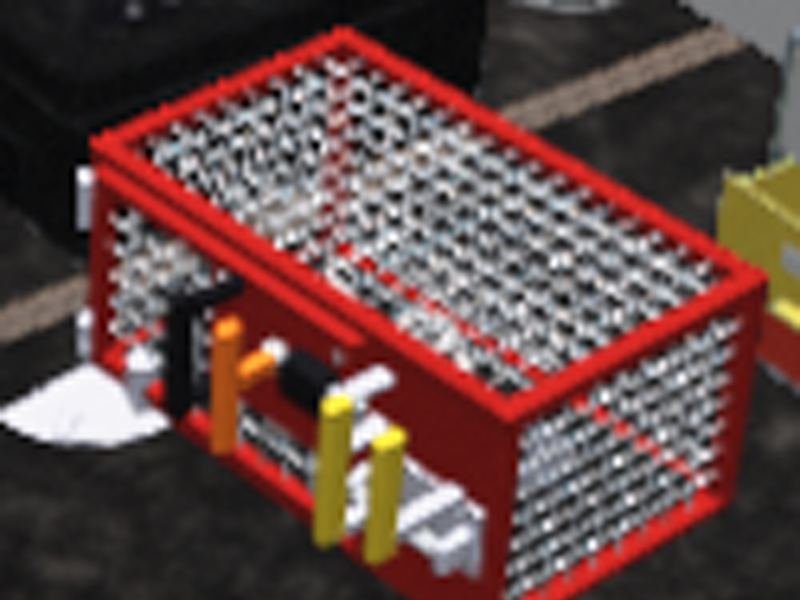

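The crops show the cage's rim corners at crop pixels (67,88), (602,55), (628,365) and (88,402). The tops of the yellow, orange and black bars are clear in both views. I'll triangulate them and fit the cage pose.

```bash
python3 - <<'E'
from h import *
s=load('s0');t=load('t0')
P=lambda d:np.array([[d['fx'],0,d['cx']],[0,d['fy'],d['cy']],[0,0,1]])@np.c_[d['R'],d['t']]
T=lambda p:(p[0]/6.6667+225-.43,p[1]/6.6667+125-.43)
S=lambda p:(p[0]/6.4+265-.43,p[1]/6.4+150-.43)
pts=dict(lug=((587,455),(389,437)),tab=((525,460),(337,403)),orange=((384,440),(229,325)),
 BL=((67,88),(345,27)),BR=((602,55),(767,277)),FR=((628,365),(513,413)),FL=((86,402),(92,142)))
for k,(a,b) in pts.items():
    X=cv2.triangulatePoints(P(t),P(s),np.array(T(a)),np.array(S(b)))[:,0];X=X[:3]/X[3]
    print(k,X.round(4),'plane150: top',w(t,*T(a),z=.15).round(4)[:2],'scene',w(s,*S(b),z=.15).round(4)[:2])
    
for n,z,(a) in [('t',.15,0),('s',.15,1)]:
    d=[t,s][a];f=[T,S][a]
    W=np.array([w(d,*f(pts[k][a]),z=z)[:2] for k in('BL','BR','FR','FL')])
    M=np.array([[.09,.15],[.09,-.15],[-.09,-.15],[-.09,.15]])
    c=W.mean(0);H=M.T@(W-c);ang=np.arctan2(H[0,1]-H[1,0],H[0,0]+H[1,1])
    R=np.array([[np.cos(ang),-np.sin(ang)],[np.sin(ang),np.cos(ang)]])
    print(n,c,ang,'res',(W-c-M@R.T).round(4).tolist())
    for k,q in dict(tab=(-.14,-.088),lug=(-.14,-.124),grip=(-.14,.019),trig=(-.14,-.015),hinge=(-.097,.14)).items(): print(k,(c+R@q).round(4))
E
```

```text
lug [ 0.6252 -0.1761  0.1488] plane150: top [ 0.6258 -0.1765] scene [ 0.6236 -0.177 ]
tab [ 0.622  -0.1423  0.148 ] plane150: top [ 0.6224 -0.1426] scene [ 0.6199 -0.1441]
orange [ 0.6266 -0.0613  0.142 ] plane150: top [ 0.632  -0.0653] scene [ 0.6152 -0.0681]
BL [0.826  0.1124 0.1524] plane150: top [0.8254 0.1134] scene [0.8295 0.1151]
BR [ 0.8505 -0.1834  0.1508] plane150: top [ 0.85   -0.1829] scene [ 0.8521 -0.1828]
FR [ 0.6764 -0.1988  0.1543] plane150: top [ 0.6761 -0.1986] scene [ 0.6811 -0.195 ]
FL [0.6508 0.0977 0.1506] plane150: top [0.65   0.0983] scene [0.652  0.0982]
t [ 0.75035851 -0.04243108] 0.08600088760998043 res [[-0.0017, -0.0013], [-0.0029, 0.0013], [0.0025, 0.001], [0.0022, -0.001]]
tab [ 0.6184 -0.1421]
lug [ 0.6215 -0.178 ]
grip [ 0.6092 -0.0355]
trig [ 0.6122 -0.0694]
hinge [0.6417 0.0887]
s [ 0.75368019 -0.04113507] 0.08621904752005734 res [[-0.0009, -0.001], [-0.0042, 0.0001], [0.0042, 0.0033], [0.0009, -0.0024]]
tab [ 0.6218 -0.1409]
lug [ 0.6249 -0.1767]
grip [ 0.6126 -0.0343]
trig [ 0.6155 -0.0681]
hinge [0.645 0.09 ]
```

```bash
cat >> h.py <<'E'
from scipy.spatial.transform import Rotation as Ro
C=np.array([.752,-.042]);A=.086
def cage(x,y): 
    c,s=np.cos(A),np.sin(A); return C+np.array([c*x-s*y,s*x+c*y])
def plan(xyz,yaw,s=None):
    "row numbers to bring TCP to xyz with tool y at world yaw (rad)"
    s=s or manip.get_state(); R=Ro.from_quat(np.roll(s['ee_rot'],-1)).as_matrix()
    sh=R.T@(np.array(xyz)-s['position'])/.04
    cur=np.arctan2(R[1,1],R[0,1]); return sh.round(3),round(-np.degrees(yaw-cur)/10,3)
E
python3 - <<'E'
from h import *
p=cage(-.14,-.117);print(p,plan([*p,.231],np.pi/2+A))
E
```

```text
[ 0.622567   -0.17059276] (array([-1.6139e+01, -1.4310e+01,  8.0000e-03]), np.float64(-2.044))
```

play_rows --pt "-1.1 -1 0 -0.4 85" --pt "-2.2 -2 0 -0.8 85" --pt "-3.3 -2.95 0 -1.2 85" --pt "-4.4 -3.9 0 -1.6 85" --pt "-5.5 -4.9 0 -2.04 85"

```text
clock: 0.72
position: [0.314, 0.3047, 0.2311]
ee_rot: [0.0, -0.044, 0.999, 0.0]
contact_force: [0.6, 0.0, 0.3]
width: 0.0853
gripper_force: 0.0
```

```bash
python3 - <<'E'
from h import *
p=cage(-.14,-.117);print(manip.get_state()['position'],plan([*p,.231],np.pi/2+A))
E
```

```text
[0.3140418  0.30472835 0.2311247 ] (array([-6.6350e+00, -1.2517e+01,  5.0000e-03]), np.float64(0.013))
```

play_rows --pt "-0.7 -1.3 0 0 85" --pt "-1.35 -2.6 0 0 85" --pt "-2.05 -3.9 0 0 85" --pt "-2.75 -5.2 0 0 85" --pt "-3.45 -6.5 0 0 85"

```text
clock: 1.35
position: [0.4736, 0.0573, 0.2311]
ee_rot: [-0.0, -0.042, 0.999, 0.0]
contact_force: [2.5, 0.5, 0.2]
width: 0.085
gripper_force: 0.0
```

play_rows --pt "-0.7 -1.3 0 0 85" --pt "-1.35 -2.6 0 0 85" --pt "-2.05 -3.9 0 0 85" --pt "-2.8 -5.2 0 0 85" --pt "-3.2 -6.0 0 0 85"

```text
clock: 1.98
position: [0.6221, -0.1719, 0.2302]
ee_rot: [-0.0, -0.042, 0.999, 0.0]
contact_force: [-0.3, 0.5, 0.6]
width: 0.0849
gripper_force: 0.0
```

play_rows --pt "0 0 0 0 85" --pt "0 0 0 0 85"

```text
clock: 2.22
position: [0.6202, -0.1685, 0.2306]
ee_rot: [-0.001, -0.043, 0.999, 0.001]
contact_force: [-0.5, 0.3, 0.4]
width: 0.0851
gripper_force: 0.0
```

```bash
python3 - <<'E'
from h import *
p=cage(-.14,-.117);print(manip.get_state()['position'],plan([*p,.231],np.pi/2+A))
snap('wrist','w1')
E
```

```text
[ 0.62024185 -0.16848512  0.23061777] (array([-0.053, -0.057, -0.01 ]), np.float64(-0.005))
```

View pics/w1.png

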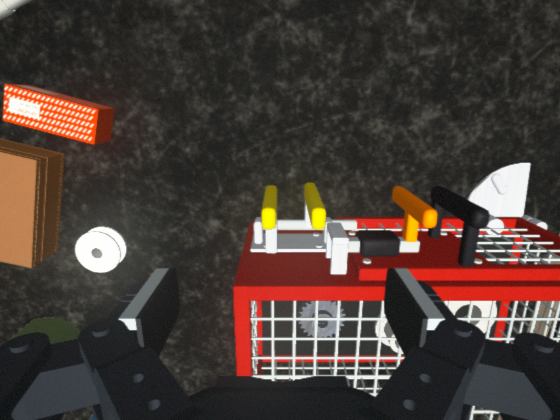

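The wrist view shows the bar tops at: lug (269,217), tab (317,216), orange (430,217), black (481,216).

```bash
python3 - <<'E'
from h import *
d=load('w1')
M=cage(0,0);c,s=np.cos(A),np.sin(A);Q=np.array([[c,s],[-s,c]])
for p in [(269,217),(317,216),(430,217),(481,216)]:
    for X in (w(d,*p,z=.15),w(d,*p)): print(p,X.round(4),'cage',(Q@(X[:2]-C)).round(4))
E
```

```text
(269, 217) [ 0.6214 -0.1768  0.15  ] cage [-0.1417 -0.1231]
(269, 217) [ 0.6215 -0.1768  0.1498] cage [-0.1416 -0.1231]
(317, 216) [ 0.618  -0.1451  0.15  ] cage [-0.1423 -0.0912]
(317, 216) [ 0.6182 -0.145   0.1493] cage [-0.1421 -0.0911]
(430, 217) [ 0.6124 -0.0701  0.15  ] cage [-0.1415 -0.016 ]
(430, 217) [ 0.6125 -0.0698  0.1495] cage [-0.1413 -0.0158]
(481, 216) [ 0.6088 -0.0365  0.15  ] cage [-0.1422  0.0178]
(481, 216) [ 0.6089 -0.0362  0.1496] cage [-0.142  0.018]
```

play_rows --pt "-0.02 -0.06 0.8 0 85" --pt "-0.02 -0.06 1.6 0 85" --pt "-0.02 -0.06 2.4 0 85" --pt "-0.02 -0.06 3.1 0 85" --pt "-0.02 -0.06 3.1 0 85" --newtons 30

```text
clock: 2.9
position: [0.6197, -0.1694, 0.1055]
ee_rot: [-0.002, -0.043, 0.999, 0.001]
contact_force: [-0.1, -0.2, 0.4]
width: 0.085
gripper_force: 0.0
```

play_rows --pt "0 0 0 0 60" --pt "0 0 0 0 45" --pt "0 0 0 0 35" --pt "0 0 0 0 25" --pt "0 0 0 0 20"

```text
clock: 3.52
position: [0.6224, -0.1703, 0.1082]
ee_rot: [0.001, -0.042, 0.999, 0.001]
contact_force: [-0.2, 5.4, 6.8]
width: 0.0229
gripper_force: 31.4
```

play_rows --pt "0 0 0 0 18" --pt "0 0 0 0 18" --pt "0 0 0 0 18" --pt "0 0 0 0 18"

```text
clock: 4.03
position: [0.6224, -0.1703, 0.1082]
ee_rot: [0.001, -0.042, 0.999, 0.001]
contact_force: [-0.2, 5.3, 5.0]
width: 0.0232
gripper_force: 31.4
```

play_rows --pt "0 0 0 0 50" --pt "0 0 0 0 60" --pt "0 0 -0.7 0 70" --pt "0 0 -1.5 0 85" --pt "0 0 -2.3 0 85"

```text
clock: 4.65
position: [0.6218, -0.1724, 0.1998]
ee_rot: [-0.0, -0.042, 0.999, -0.0]
contact_force: [0.2, -0.6, -0.2]
width: 0.0848
gripper_force: 0.0
```

```bash
sed -i 's/^C=.*;A/C=np.array([.7505,-.0425]);A/' h.py; python3 - <<'E'
from h import *
s=manip.get_state();print(s['position']);p=cage(-.14,.0085);print(p,plan([*p,.2],np.pi/2+A))
d=snap('wrist','w2')
cv2.imwrite('pics/w2c.png',cv2.resize(d['img'][140:300,150:560],(800,312))[:,:,::-1])
E
```

```text
[ 0.62181491 -0.17237914  0.19976847]
[ 0.6102873  -0.04605658] (array([ 0.019,  3.171, -0.009]), np.float64(-0.007))
```

View pics/w2c.png

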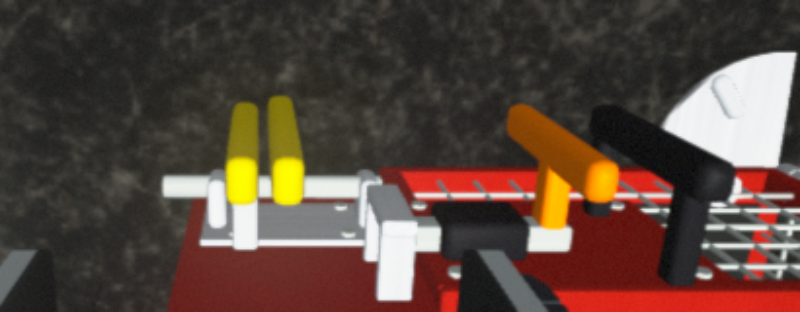

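The bolt is fully drawn: the yellow bars stand side by side at crop (243,180) and (287,180), and the rod is clear of the gate. Now to the handle.

play_rows --pt "0 1.1 0 0 85" --pt "0.02 2.2 0 0 85" --pt "0.02 3.17 0 0 85" --pt "0.02 3.17 0 0 85"

```text
clock: 5.2
position: [0.61, -0.0432, 0.199]
ee_rot: [-0.0, -0.044, 0.999, 0.0]
contact_force: [-0.5, -0.1, -0.0]
width: 0.0853
gripper_force: 0.0
```

play_rows --pt "0 0 0.8 0 85" --pt "0 0 1.6 0 85" --pt "0 0 2.3 0 85" --pt "0 0 2.3 0 85" --newtons 40

```text
clock: 5.7
position: [0.6087, -0.0462, 0.1048]
ee_rot: [-0.003, -0.042, 0.999, 0.0]
contact_force: [-0.0, -0.2, 0.6]
width: 0.0845
gripper_force: 0.0
```

```bash
python3 - <<'E'
from h import *
s=manip.get_state();p=cage(-.14,.0085);print(s['position'],s['contact_force'],p,plan([*p,.106],np.pi/2+A))
E
```

```text
[ 0.60870606 -0.04622869  0.10475215] [-0.01325735 -0.21474122  0.63589555] [ 0.6102873  -0.04605658] (array([-0.04 ,  0.001, -0.031]), np.float64(-0.008))
```

play_rows --pt "0 0 0 0 60" --pt "0 0 0 0 45" --pt "0 0 0 0 30" --pt "0 0 0 0 28" --pt "0 0 0 0 28"

```text
clock: 6.32
position: [0.6121, -0.045, 0.1104]
ee_rot: [0.003, -0.043, 0.999, -0.0]
contact_force: [-0.4, 2.1, 7.5]
width: 0.0322
gripper_force: 41.0
```

```bash
cat >> h.py <<'E'
H=cage(-.097,.14)
def arc(g0,gs,z=.105):
    "rows (shift,turn) from gate angle g0 pose for gate angles gs"
    r0=cage(-.14,.0085)-H
    def pose(g):
        c,s=np.cos(-g),np.sin(-g); return H+np.array([[c,-s],[s,c]])@r0, np.pi/2+A-g
    p0,y0=pose(g0); ty=np.array([np.cos(y0),np.sin(y0)]); tx=np.array([-np.sin(y0)*1,np.cos(y0)*1])
    tx=np.array([-ty[1],ty[0]])  # tool x, z down: x = y cross z
    for g in gs:
        p,y=pose(g); d=(p-p0)/.04; print(g,'row',round(d@tx,3),round(d@ty,3),round(np.degrees(g-g0)/10,3),'xy',p.round(4))
E
python3 - <<'E'
from h import *
s=manip.get_state();R=Ro.from_quat(np.roll(s['ee_rot'],-1)).as_matrix();print(s['position'],s['width'],s['contact_force'],R.round(2).tolist(),H)
arc(0,[.06,.13,.2,.28,.36]);arc(.36,[.5,.64,.78,.92,1.06]);arc(1.06,[1.18,1.3,1.4,1.48,1.52])
E
```

```text
[ 0.61213696 -0.04498301  0.11038995] 0.03215418597028285 [-0.4109693  2.1381256  7.5368503] [[-1.0, -0.09, 0.01], [-0.09, 1.0, -0.0], [-0.01, -0.0, -1.0]] [0.64183332 0.08865088]
0.06 row 0.195 0.07 0.344 xy [ 0.6023 -0.0439]
0.13 row 0.417 0.167 0.745 xy [ 0.5931 -0.0408]
0.2 row 0.632 0.279 1.146 xy [ 0.5842 -0.0371]
0.28 row 0.867 0.425 1.604 xy [ 0.5743 -0.0321]
0.36 row 1.089 0.589 2.063 xy [ 0.5649 -0.0263]
0.5 row 0.448 0.182 0.802 xy [ 0.5496 -0.0144]
0.64 row 0.867 0.425 1.604 xy [ 0.5361 -0.0006]
0.78 row 1.247 0.724 2.406 xy [0.5247 0.0151]
0.92 row 1.582 1.073 3.209 xy [0.5155 0.0321]
1.06 row 1.865 1.466 4.011 xy [0.5089 0.0503]
1.18 row 0.386 0.152 0.688 xy [0.5053 0.0665]
1.3 row 0.751 0.35 1.375 xy [0.5036 0.083 ]
1.4 row 1.035 0.547 1.948 xy [0.5037 0.0968]
1.48 row 1.247 0.724 2.406 xy [0.5048 0.1079]
1.52 row 1.348 0.819 2.636 xy [0.5057 0.1133]
```

play_rows --pt "0.1 0.03 0 0.17 28" --pt "0.2 0.07 0 0.34 28" --pt "0.42 0.17 0 0.75 28" --pt "0.63 0.28 0 1.15 28" --pt "0.87 0.43 0 1.6 28"

```text
clock: 6.95
position: [0.5769, -0.0314, 0.1104]
ee_rot: [0.004, 0.098, 0.995, -0.0]
contact_force: [2.8, 1.1, 6.3]
width: 0.0321
gripper_force: 41.2
```

```bash
python3 - <<'E'
from h import *
s=manip.get_state();R=Ro.from_quat(np.roll(s['ee_rot'],-1)).as_matrix()
r=s['position'][:2]-H;print(s['position'],s['width'],s['contact_force'],'gate by bearing',np.arctan2(*(cage(-.14,.0085)-H)[::-1])-np.arctan2(r[1],r[0]),'radius',np.hypot(*r),'by yaw',np.pi/2+A-np.arctan2(R[1,1],R[0,1]))
arc(.28,[.38,.48,.58,.68,.78]);arc(.78,[.88,.98,1.08,1.18,1.28]);arc(1.28,[1.34,1.4,1.46,1.5,1.53])
E
```

```text
[ 0.57689314 -0.03136087  0.11040937] 0.03210610723687623 [2.78630331 1.11212084 6.32055714] gate by bearing 0.2659599819103917 radius 0.1364552923229196 by yaw 0.28137022882571583
0.38 row 0.323 0.124 0.573 xy [ 0.5626 -0.0247]
0.48 row 0.632 0.279 1.146 xy [ 0.5516 -0.0163]
0.58 row 0.924 0.465 1.719 xy [ 0.5416 -0.0067]
0.68 row 1.195 0.678 2.292 xy [0.5326 0.0037]
0.78 row 1.445 0.918 2.865 xy [0.5247 0.0151]
0.88 row 0.323 0.124 0.573 xy [0.5179 0.0271]
0.98 row 0.632 0.279 1.146 xy [0.5124 0.0398]
1.08 row 0.924 0.465 1.719 xy [0.5082 0.053 ]
1.18 row 1.195 0.678 2.292 xy [0.5053 0.0665]
1.28 row 1.445 0.918 2.865 xy [0.5037 0.0802]
1.34 row 0.195 0.07 0.344 xy [0.5035 0.0885]
1.4 row 0.386 0.152 0.688 xy [0.5037 0.0968]
1.46 row 0.571 0.246 1.031 xy [0.5045 0.1051]
1.5 row 0.692 0.314 1.261 xy [0.5052 0.1106]
1.53 row 0.78 0.368 1.432 xy [0.506  0.1147]
```

The gate follows, with low forces.

play_rows --pt "0.32 0.12 0 0.57 28" --pt "0.63 0.28 0 1.15 28" --pt "0.92 0.47 0 1.72 28" --pt "1.2 0.68 0 2.29 28" --pt "1.45 0.92 0 2.87 28"

```text
clock: 7.58
position: [0.5271, 0.0156, 0.1103]
ee_rot: [0.004, 0.341, 0.94, 0.0]
contact_force: [2.8, 0.4, 7.0]
width: 0.0323
gripper_force: 43.3
```

play_rows --pt "0.32 0.12 0 0.57 28" --pt "0.63 0.28 0 1.15 28" --pt "0.92 0.47 0 1.72 28" --pt "1.2 0.68 0 2.29 28" --pt "1.45 0.92 0 2.87 28"

```text
clock: 8.2
position: [0.5058, 0.081, 0.1103]
ee_rot: [0.003, 0.564, 0.826, 0.001]
contact_force: [3.2, -3.7, 7.9]
width: 0.0321
gripper_force: 45.1
```

play_rows --pt "0.2 0.07 0 0.34 28" --pt "0.39 0.15 0 0.69 28" --pt "0.57 0.25 0 1.03 28" --pt "0.69 0.31 0 1.26 28" --pt "0.78 0.37 0 1.43 28"

```text
clock: 8.82
position: [0.5079, 0.1154, 0.1103]
ee_rot: [0.003, 0.661, 0.75, 0.001]
contact_force: [2.0, -3.1, 10.1]
width: 0.032
gripper_force: 45.6
```

play_rows --pt "0 0 0 0 28" --pt "0 0 0 0 28" --pt "0 0 0 0 28" --pt "0 0 0 0 28"

```text
clock: 9.32
position: [0.5079, 0.1154, 0.1103]
ee_rot: [0.002, 0.661, 0.75, 0.001]
contact_force: [1.0, -2.4, 10.3]
width: 0.0323
gripper_force: 45.8
```

```bash
python3 - <<'E'
from h import *
s=manip.get_state();R=Ro.from_quat(np.roll(s['ee_rot'],-1)).as_matrix()
r=s['position'][:2]-H;print(s['clock'],s['position'],s['width'],s['contact_force'],s['gripper_force'],s['qd'].round(3),'gate by bearing',np.arctan2(*(cage(-.14,.0085)-H)[::-1])-np.arctan2(r[1],r[0]),'radius',np.hypot(*r),'by yaw',np.pi/2+A-np.arctan2(R[1,1],R[0,1]))
d=snap('top','t9');b=d['img'][110:290,130:410]
cv2.imwrite('pics/t9c.png',cv2.resize(b,(800,514))[:,:,::-1])
E
```

```text
9.325 [0.50793734 0.1153522  0.11032961] 0.03228341849641001 [ 1.01982626 -2.41158838 10.28164354] 45.81691861152649 [ 0.001 -0.001 -0.003  0.003 -0.    -0.001] gate by bearing -4.745589041240544 radius 0.1365323978346694 by yaw 1.5303836180430697
```

View pics/t9c.png

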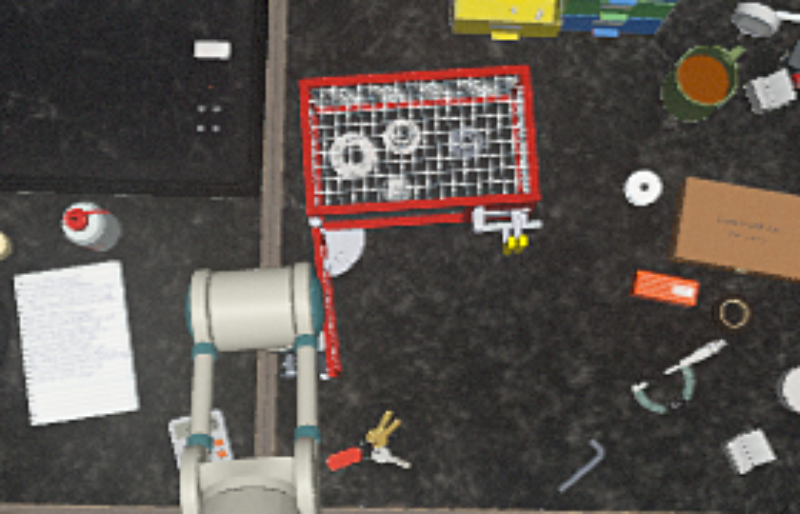

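The top view shows the gate standing at about a right angle, from crop (318,222) to (333,375). The yellow bars are still together at (515,243), the desk things are undisturbed, and the fingers are holding the handle.

```bash
python3 -c "
from rig import manip
print(manip.sign_off())"
```

```text
the job is handed in; nothing more can be done
None
```

I drew the bolt fully back and swung the gate open to about 1.53 rad by my estimate; the gripper was still holding it when I handed the job in at 9.3 s, with nothing on the desk visibly moved, and no verdict came back.

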